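# Put the washed paddle up to drain and shut the keeper

### The arm

A 6-joint arm with a two-finger parallel gripper is mounted at the origin on the work surface. World frame = base frame: x ahead of the robot, y to its left, z up, the work surface at z = 0. Lengths are in m, angles in rad, forces in N, time in s.
With the tool pointing down it reaches from about 0.225 to 0.725 m from the base axis. Payload 3.1 kg.
Tool frame: the origin (TCP) lies between the finger pads, 19 mm behind the fingertips; this is the grasp point; z points along the fingers, y is the direction in which the jaws open and shut (so a half turn about z gives the same grasp; the last joint's range is limited). The gripper opens to 85 mm and grips with 20 to 120 N. Pads are 22 mm wide; open, the fingers measure 114 mm over their backs; the gripper's body (76 mm by 85 mm) begins 54 mm behind the grasp point. The pads swing forward as they close: fully open they stand 13 mm farther back than shut.
Start: joints at [1.115, 0.048, 0.099, 1.622, 0, 1.443], TCP at [0.169, 0.497, 0.25] pointing down, gripper open.
Joint ranges: [-2.91, 2.91], [-0.99, 1.94], [-1.21, 1.42], [-2.12, 2.29], [-1.49, 1.47], [-3.14, 3.14]. Speed limits (rad/s): [2.79, 2.79, 3.14, 3.14, 3.14, 3.14].

### API

Orientations are given as a unit quaternion [x, y, z, w].
In Python, from workcell import r, camera, get_calibration gives the robot as it stands.
- The arm moves only by the shell command python3 -m crank 'ROWS'. ROWS is JSON, one flat list of numbers, 7 for each row, row after row: the shift along the tool's x, y, z in m, then the turn, a rotation vector about the tool's x, y, z in rad, then the opening, from -1 (shut) to 1 (fully open). A call has 1 to 8 rows; each row shifts and turns the commanded pose from where the row before left it, along the tool's axes as they then stand; what a row does not reach is not made up. A row lasts 1/8 s, in which the tool goes at most 62.5 mm and 10.7 degrees, less where a joint would pass 70% of its speed; a pose out of reach is approached as far as the arm can. A call is refused whole if a number of a shift passes 0.0625 or a number of a turn 0.188, either way. A call with a gripper value outside its range is refused whole. The fingers move at their own pace and stop on an object; the grip force is fixed at half the most. Time passes only in rows, so rows that do not move let the fingers close. It gives the time, the measured TCP pose, the force and the opening at its end, in the units of the state.
- r.sense(): the state, without advancing time (a new reading comes with each control period).
- camera(name): name is "scene" or "top" or "wrist"; returns the picture (400x640x3 uint8, blue, green, red); there is no depth.
- get_calibration(name): a dict with "fx", "fy", "cx", "cy" (pixels), "world_to_cam" (4x4, takes a point from world to camera coordinates); the wrist camera has in their place "mount" (4x4, takes a point from camera to tool coordinates, whose origin is the TCP and whose axes are the flange's). Camera axes: x right, y down, z forward; pixel columns grow to the right and rows downward; lengths in m; the calibration is good to about 2 mm. A picture is of the moment at which its call begins: read the wrist's pose just before it. get_calibration takes no time and is no camera call.
- r.finish_job(): hands the job in, once; it reports no verdict.
The state is a dict: "time_s": time; "joint_pos": joint angles; "qvel": joint speeds; "tau": joint torques, N m; "tool_pos": TCP position; "tool_rot": TCP orientation; "wrist_force": force on the tool from outside, world axes, zero at the start; "ft_torque": the same for the moment, N m; "width": finger opening in m.
Only numpy, scipy, OpenCV 4.12 (cv2) and the standard library are available. Lean on these libraries where they do the work, as an engineer would, in place of code of your own. Each camera call takes 0.05 s, during which the arm holds its last target. There are 200 camera calls.

### The job

Draw the wooden paddle out from under the low wooden riser by its handle, lay it flat in the open clear of the riser's open side and let go, then take it again by its middle. Lay it across the two narrow rails of the steel draining rest without dropping it, handle in the high fork and blade on the low wide rail, overhanging about equally at both ends, and swing the hinged keeper bar over the handle until it lies fully home in its catch. Leave everything else where it stands.

Things in the scene. Friction and masses are not known exactly. Their poses are not given: they have to be found in the camera images.
- paddle: Flat wooden stirring paddle, 300 mm long along its own y, about 0.2 kg. Handle: y -150 to +30, 26 wide (x), 20 thick. Blade: y +30 to +150, 66 wide, 14 thick. Underside is one flat plane. Origin: middle of the length, on the underside; z up. It balances at about y = +20. It starts flat under the riser with the last 90 to 120 mm of the handle sticking out.
- paddle_mid (a point): Middle of the paddle's length, in the handle, 10 mm above the underside.
- paddle_handle_end (a point): End of the handle (y = -150), 10 mm above the underside.
- paddle_blade_end (a point): End of the blade (y = +150), 7 mm above the underside.
- riser: Fixed low wooden riser (a board on two side panels), 250 (x) by 270 (y), top 85 mm high, 67 mm clear below; panels 18 thick along x = -116 and +116. Origin under its centre, on the shelf. Open at both y ends; the paddle's handle sticks out of the -y end (edge at y = -135).
- rest: Fixed stainless draining rest with two rails along its x; dark wooden base 110 (x) by 230 (y) by 8, origin under its centre. A paddle in place lies along the rest's y, handle towards -y, sloping down 0.111 rad towards the blade, its paddle_mid near (0, 0, 90).
- high_rail (a point): Top of the middle of the high rail (10 mm round rod), at (0, -90, 90) in the rest's frame: the floor of a U fork for the handle, 60 clear between upright prongs at x = -35 and +35 that end 130 mm above the foot.
- low_rail (a point): Top of the middle of the low wide rail (10 mm round rod) for the blade, at (0, 90, 70) in the rest's frame; 94 clear between upright prongs at x = -52 and +52 that end 95 mm above the foot.
- keeper (a joint): Keeper bar's hinge at the top of the high fork, rad. 0: bar level over the fork, home in the catch on the x = +35 prong; grows as it opens upwards and back over the x = -35 prong; 1.57 upright; stop at 1.9. Stiff: stays where left (about 1 N at the tip moves it).
- keeper_hinge (a point): Keeper's hinge axis (along the rest's y), at (-35, -90, 122) in the rest's frame.
- keeper_tip (a point): Round end of the keeper bar, 88 mm from the hinge; bar 11 wide, 8 thick, 94 long. Closed, the tip is on the rest's +x side.
- warmer: Round purple plastic tortilla warmer with its lid snapped on, 186 wide, 84 high, standing on the riser. Origin at its foot's centre. Leave alone.
- jarrito: Glazed clay mug, 80 across, 85 high, origin at its foot. Leave alone.
- salt_jar: Glass jar with a steel lid, 66 across, 95 high, origin at its foot. Leave alone.
- salsa_bowl: Small clay bowl, 100 across, 45 high, origin at its foot. Leave alone.
- spoon: Steel spoon, 180 long, lying near the robot; origin at its middle, underneath. Leave alone.
- molcajete: Three-footed stone mortar, 170 across, 95 high, origin at its foot. Leave alone.

How it is judged:
By the outcome, as a careful person would: the job done as asked, in the order asked, and still so for the second after the job is handed in, with the robot touching nothing.
It also fails if it takes over 72 s, if anything falls off the work surface, if the arm or the gripper's body presses on something with over 40 N, if the wrist force passes 120 N, or if a joint passes its speed limit or range.

## Working session

There is one attempt and no reset: what is moved stays moved. The work goes in short steps, Python scripts to look and compute and a shell command to move; the robot and the scene stay as the last step left them, time stands still between calls to the robot, and variables do not carry over. Pictures are saved under pics/ and viewed, about 8 in all and at most 12, crops included, and the job is handed in when it is done.

```bash
ls; mkdir -p pics; python3 - <<'E'
from workcell import r,camera,get_calibration
import cv2,numpy as np
print(r.sense())
for n in ["scene","top","wrist"]:
    print(n,get_calibration(n))
    cv2.imwrite(f"pics/{n}0.png",camera(n))
E
```

```text
pics
{'time_s': 0.0, 'joint_pos': array([1.11518283e+00, 4.87706638e-02, 9.75581377e-02, 1.62198809e+00,
       2.22173912e-06, 1.44298600e+00]), 'qvel': array([-6.93782463e-05,  4.19871073e-04, -9.28621989e-04,  1.14415763e-03,
       -4.44181692e-04,  2.52062920e-04]), 'tau': array([ 2.09844176e-03, -3.38778913e+01,  3.20016932e+01,  2.03627214e-02,
        2.51243291e-04,  1.05467688e-06]), 'tool_pos': array([0.16879253, 0.49651878, 0.24878684]), 'tool_rot': array([ 1.63168623e-01,  9.86597464e-01, -1.15103640e-03, -3.46790893e-04]), 'wrist_force': array([-0.48058823, -0.70261968,  0.45217945]), 'ft_torque': array([-0.05382425, -0.02142181,  0.00834417]), 'width': 0.08528239881170713}
scene {'fx': 413.33616182973446, 'fy': 413.33616182973446, 'cx': 319.4827759773101, 'cy': 194.60258002848167, 'world_to_cam': array([[ 0.01299806,  0.9998732 ,  0.00920011,  0.00617559],
       [ 0.84816335, -0.00615197, -0.52969905, -0.44147436],
       [-0.52957528,  0.01468826, -0.84813576,  1.68324   ],
       [ 0.        ,  0.        ,  0.        ,  1.        ]])}
top {'fx': 401.4578562888078, 'fy': 401.4578562888078, 'cx': 312.29026241482137, 'cy': 195.89723012613288, 'world_to_cam': array([[-0.00722967, -0.99989693, -0.01240425, -0.00286409],
       [-0.99249555,  0.00868928, -0.12197165,  0.57329196],
       [ 0.12206686,  0.01142935, -0.99245607,  1.10761769],
       [ 0.        ,  0.        ,  0.        ,  1.        ]])}
wrist {'fx': 282.26994777840696, 'fy': 282.26994777840696, 'cx': 321.0704442251826, 'cy': 201.99341190341633, 'mount': array([[-9.16957589e-04, -9.45241646e-01, -3.26370021e-01,
         8.46473315e-02],
       [ 9.99999513e-01, -7.47680920e-04, -6.44109400e-04,
        -1.40330330e-04],
       [ 3.64818392e-04, -3.26370453e-01,  9.45241871e-01,
        -1.23785657e-01],
       [ 0.00000000e+00,  0.00000000e+00,  0.00000000e+00,
         1.00000000e+00]])}
```

View pics/top0.png

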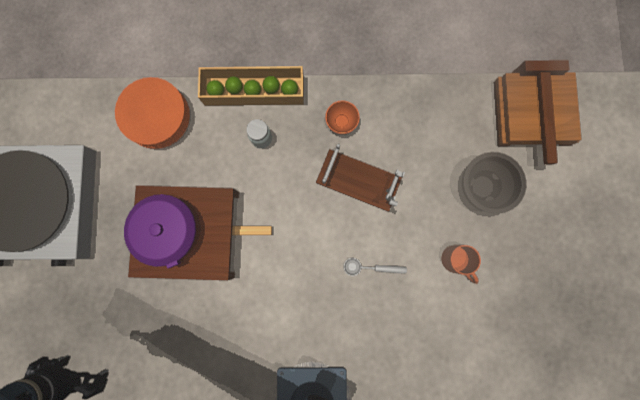

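View pics/scene0.png

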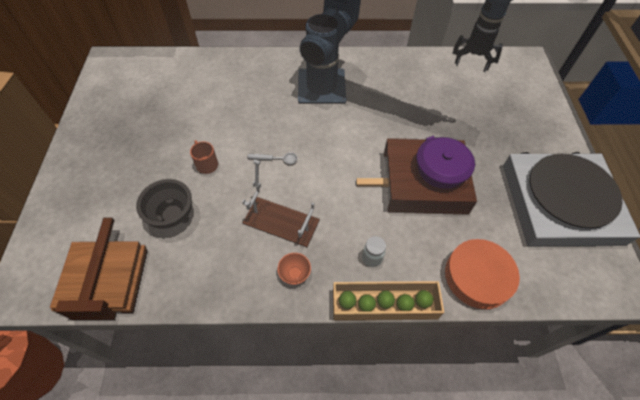

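The top view shows the riser at about (184,232), with the handle out to the right as far as (272,230). The rest is at about (360,180), its high fork at the right end near (393,190). I'll zoom in on both.

```bash
python3 - <<'E'
import cv2,numpy as np
t=cv2.imread("pics/top0.png");s=cv2.imread("pics/scene0.png")
z=lambda im,x0,y0,w,h,k:cv2.resize(im[y0:y0+h,x0:x0+w],None,fx=k,fy=k,interpolation=cv2.INTER_CUBIC)
a=z(t,310,135,100,85,4);b=z(t,222,190,100,85,4);
c=z(s,235,150,100,100,4)[:,:];d=z(s,350,130,100,100,4)
im=np.vstack([np.hstack([a,b]),np.hstack([c,d])[:260]]) 
im=np.vstack([np.hstack([a,b]),np.hstack([c,d])]);im=im[:740]
im=cv2.resize(im,None,fx=.81,fy=.81)
cv2.imwrite("pics/z0.png",np.vstack([np.hstack([a,c[:340]])]) if 0 else im)
print(im.shape)
E
```

```text
(599, 648, 3)
```

View pics/z0.png

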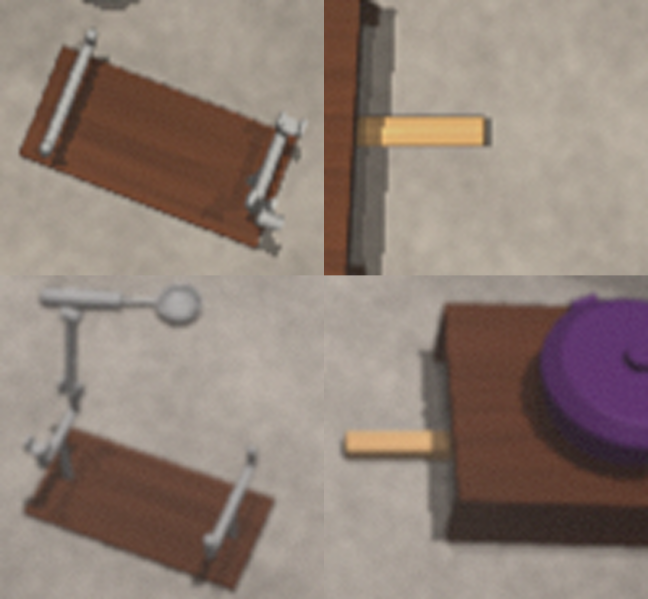

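```bash
cat > h.py <<'E'
from workcell import r,camera,get_calibration
import cv2,numpy as np
from scipy.optimize import least_squares
from scipy.spatial.transform import Rotation as R
K={n:get_calibration(n) for n in("top","scene")}
def proj(n,P):
    c=K[n];P=np.atleast_2d(P);q=P@c["world_to_cam"][:3,:3].T+c["world_to_cam"][:3,3]
    return np.c_[c["fx"]*q[:,0]/q[:,2]+c["cx"],c["fy"]*q[:,1]/q[:,2]+c["cy"]]
def w(pose,P):
    x,y,a=pose;P=np.atleast_2d(P).astype(float)/1000;c,s=np.cos(a),np.sin(a)
    return np.c_[x+c*P[:,0]-s*P[:,1],y+s*P[:,0]+c*P[:,1],P[:,2]]
def ray(n,uv,z):
    c=K[n];T=np.linalg.inv(c["world_to_cam"]);d=T[:3,:3]@[(uv[0]-c["cx"])/c["fx"],(uv[1]-c["cy"])/c["fy"],1]
    o=T[:3,3];return o+d*(z-o[2])/d[2]
def fit(obs,p0):
    f=lambda p:np.concatenate([(proj(n,w(p,P))-uv).ravel() for n,P,uv in obs])
    s=least_squares(f,p0,loss="soft_l1");return s.x,s.fun.reshape(-1,2).round(1)
REST=np.array([0,0,0.])
def tool():
    s=r.sense();return s["tool_pos"],R.from_quat(s["tool_rot"])
E
python3 - <<'E'
from h import *
rest,e=fit([("top",(-55,115,8),(316.8,182.8)),("top",(55,115,8),(329.4,148.9)),("top",(-55,-115,8),(390.9,211.5)),
("top",(52,90,95),(337.8,145.8)),("top",(-52,90,95),(324.2,181.9)),("top",(35,-90,126),(399.5,172.7)),
("scene",(55,-115,8),(242.7,223.5)),("scene",(55,115,8),(307.5,247.2)),("scene",(-55,115,8),(319.9,218.5)),
("scene",(-52,90,95),(312.8,205.6)),("scene",(52,90,95),(299.8,234.3))],(.45,-.1,0))
print("rest",rest,e.tolist())
ris,e=fit([("top",(125,-135,85),(238,188)),("scene",(-125,-135,85),(387.3,138.6)),("scene",(125,-135,85),(392,199.4)),("top",(125,135,85),(136,186)),("top",(-125,135,85),(129,279))],(.4,.35,0))
print("riser",ris,e.tolist())
for n,l in(("top",[(271.4,226.4),(271.4,235.1),(241,226.1),(241,234.8)]),("scene",[(357.1,178.5),(356.5,185.6),(384.3,178.5),(384.3,185.6)])):
  for u in l: print(n,ray(n,u,.02).round(4))
for a in (1.3,1.57,1.9):
  tip=(-35+88*np.cos(a),-90,122+88*np.sin(a)); print(a,proj("scene",w(rest,tip)),proj("top",w(rest,tip)),w(rest,tip))
print(proj("scene",w(rest,(-35,-90,122))),proj("top",w(rest,(-35,-90,122))),w(rest,(-35,-90,122)))
for c in [(461,258),(353,267),(405,269)]: print(ray("top",c,.0))
E
```

```text
rest [ 0.62365604 -0.14212355 -0.37902341] [[-1.9, 0.0], [-1.0, -0.4], [-2.0, -0.3], [-0.4, -0.7], [-0.5, -1.8], [0.1, -0.5], [-2.0, -0.4], [-0.8, -0.6], [-0.6, -0.6], [-1.2, -3.0], [-1.0, -3.7]]
riser [ 0.4704332   0.34505465 -0.02698907] [[-4.3, -0.4], [-3.0, -1.1], [-2.2, -0.3], [-0.4, -0.1], [-0.2, -0.4]]
top [0.4882 0.1104 0.02  ]
top [0.4634 0.1102 0.02  ]
top [0.4897 0.1975 0.02  ]
top [0.4649 0.1972 0.02  ]
scene [0.4686 0.1168 0.02  ]
scene [0.4978 0.113  0.02  ]
scene [0.4693 0.2104 0.02  ]
scene [0.4984 0.2076 0.02  ]
1.3 [[248.43477585 174.59749155]] [[399.91481722 183.81428363]] [[ 0.5797081  -0.22149553  0.20679312]]
1.57 [[251.84968871 167.81033646]] [[396.87270652 192.61502285]] [[ 0.55790402 -0.21281139  0.20999997]]
1.9 [[256.28443014 161.44705774]] [[392.45561206 203.82137565]] [[ 0.53140859 -0.20225877  0.20527441]]
[[255.53830202 184.3919407 ]] [[390.25946284 197.00744882]] [[ 0.55783891 -0.21278546  0.122     ]]
[ 0.39447227 -0.43205648  0.        ]
[ 0.37106729 -0.12232845  0.        ]
[ 0.36444653 -0.27087048  0.        ]
```

The fit puts the rest at (0.624, -0.142) with yaw -0.379 and the riser near (0.470, 0.345). The handle end is near (0.476, 0.112), with the paddle along world +y. The keeper sits at about its 1.9 stop. Next I'll move above the handle.

```bash
cat >> h.py <<'E'
def plan(pos,yaw,tilt=0):
    """delta in present tool axes; yaw: world angle of tool x; tilt: about tool y"""
    p,q=tool();t=R.from_euler("z",yaw)*R.from_euler("x",np.pi)*R.from_euler("y",tilt)
    s=r.sense()
    print("t",round(s["time_s"],2),"p",p.round(4),"F",s["wrist_force"].round(1),"w",round(s["width"],4),
      "shift",q.inv().apply(np.array(pos)-p).round(4),"turn",(q.inv()*t).as_rotvec().round(4),"j",s["joint_pos"].round(2))
E
python3 -m crank '[-0.02,-0.012,0,0,0,0,1,-0.055,-0.032,0,0,0,0,1,-0.055,-0.032,0,0,0,0.1,1,-0.051,-0.038,0,0,0,0.18,1,-0.043,-0.046,0,0,0,0.18,1,-0.033,-0.053,0,0,0,0.18,1,-0.022,-0.058,0,0,0,0.18,1,-0.01,-0.04,0,0,0,0.18,1]'
python3 -c "
from h import *
plan((.477,.142,.12),np.pi/2)"
```

```text
time_s: 1.15
tool_pos: [0.222, 0.1292, 0.2496]
tool_rot: [0.62, 0.785, -0.0, 0.0]
wrist_force: [0.9, 0.3, 1.1]
width: 0.0856
t 1.15 p [0.222  0.1292 0.2496] F [0.9 0.3 1.1] w 0.0856 shift [-0.0468  0.2511  0.1296] turn [-0.0003  0.0006  0.2345] j [ 0.26 -0.66 -0.45  1.79 -0.    1.6 ]
```

```bash
python3 -m crank '[-0.02,0.03,0,0,0,0.12,1,-0.02,0.06,0,0,0,0.114,1,0,0.06,0.03,0,0,0,1,0,0.06,0.05,0,0,0,1,0,0.038,0.05,0,0,0,1,0,0,0,0,0,0,1,0,0,0,0,0,0,1]'
python3 - <<'E'
from h import *
plan((.477,.142,.023),np.pi/2)
p,q=tool();im=camera("wrist");cv2.imwrite("pics/w1.png",im)
np.save("w1.npy",np.r_[p,q.as_quat()])
E
```

```text
time_s: 2.02
tool_pos: [0.4596, 0.1077, 0.1323]
tool_rot: [0.704, 0.71, -0.001, -0.001]
wrist_force: [0.1, 0.2, 0.8]
width: 0.0852
t 2.02 p [0.4596 0.1077 0.1323] F [0.1 0.2 0.8] w 0.0852 shift [0.0341 0.0179 0.1093] turn [-0.0014  0.      0.009 ] j [ 0.09 -0.08 -0.26  1.39  0.    1.65]
```

View pics/w1.png

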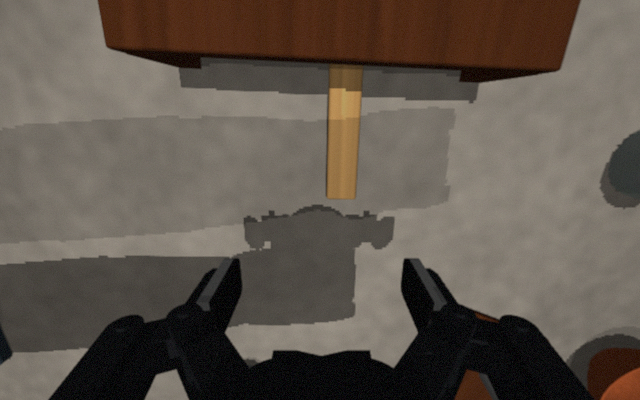

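The wrist view shows the handle end at (327–355, 197). It runs up under the riser edge at (330–361, 66).

```bash
cat >> h.py <<'E'
C=get_calibration("wrist")
def wray(uv,z,p,q):
    M=C["mount"];d=q.apply(M[:3,:3]@[(uv[0]-C["cx"])/C["fx"],(uv[1]-C["cy"])/C["fy"],1]);o=p+q.apply(M[:3,3])
    return (o+d*(z-o[2])/d[2]).round(4)
E
python3 - <<'E'
from h import *
a=np.load("w1.npy");p,q=a[:3],R.from_quat(a[3:])
for u in [(327,195),(355,196),(330,75),(360,75)]: print(wray(u,.02,p,q))
for u in [(107,47),(558,70)]: print(wray(u,.085,p,q))
E
```

```text
[0.464  0.1168 0.02  ]
[0.4886 0.1161 0.02  ]
[0.4649 0.2133 0.02  ]
[0.4878 0.2135 0.02  ]
[0.3425 0.2203 0.085 ]
[0.5888 0.2109 0.085 ]
```

```bash
python3 -m crank '[0.037,0.017,0.04,0,0,0.009,1,0,0,0.04,0,0,0,1,0,0,0.02,0,0,0,1,0,0,0.008,0,0,0,1,0,0,0,0,0,0,-0.6,0,0,0,0,0,0,-0.8,0,0,0,0,0,0,-0.8]'
python3 -m crank '[0,0,0,0,0,0,-0.8,0,0,0,0,0,0,-0.8,0,0,0,0,0,0,-0.8]'
python3 -c "
from h import *
plan((.477,-.11,.023),np.pi/2)"
```

```text
time_s: 2.95
tool_pos: [0.478, 0.145, 0.0258]
tool_rot: [0.707, 0.707, 0.001, 0.001]
wrist_force: [0.6, 0.4, -0.2]
width: 0.0325
time_s: 3.32
tool_pos: [0.4781, 0.145, 0.0258]
tool_rot: [0.707, 0.707, 0.001, 0.001]
wrist_force: [-0.9, 0.1, 4.8]
width: 0.0243
t 3.33 p [0.4781 0.145  0.0258] F [-0.9  0.1  4.8] w 0.0243 shift [-0.255  -0.0011  0.0027] turn [ 0.0027 -0.0003  0.    ] j [ 0.16  0.05 -0.35  1.17 -0.    1.73]
```

```bash
python3 -m crank '[-0.02,0,0,0,0,0,-0.8,-0.035,0,0,0,0,0,-0.8,-0.04,0,0,0,0,0,-0.8,-0.04,0,0,0,0,0,-0.8,-0.04,0,0,0,0,0,-0.8,-0.04,0,0,0,0,0,-0.8,-0.03,0,0,0,0,0,-0.8,-0.015,0,0,0,0,0,-0.8]'
python3 -c "
from h import *
plan((.477,-.115,.025),np.pi/2)"
```

```text
time_s: 4.32
tool_pos: [0.4781, -0.1157, 0.0258]
tool_rot: [0.708, 0.707, 0.002, 0.0]
wrist_force: [0.5, 4.7, 6.0]
width: 0.0245
t 4.33 p [ 0.4781 -0.1157  0.0258] F [0.5 4.7 6. ] w 0.0245 shift [ 0.0007 -0.0011  0.0008] turn [ 0.0032 -0.0024 -0.0013] j [-0.38  0.04 -0.37  1.17  0.    1.2 ]
```

```bash
python3 -m crank '[0,0,0,0,0,0,1,0,0,0,0,0,0,1,0,0,0,0,0,0,1,0,0,-0.03,0,0,0,1,0,0,-0.05,0,0,0,1,0.035,0,-0.045,0,0,0,1,0.03,0,-0.03,0,0,0,1,0,0,0,0,0,0,1]'
python3 - <<'E'
from h import *
plan((.477,.01,.025),np.pi/2)
p,q=tool();im=camera("wrist");cv2.imwrite("pics/w2.png",im)
np.save("w2.npy",np.r_[p,q.as_quat()])
E
```

```text
time_s: 5.32
tool_pos: [0.4787, -0.0486, 0.1825]
tool_rot: [0.706, 0.708, 0.002, 0.003]
wrist_force: [0.8, -0.9, -0.4]
width: 0.0856
t 5.33 p [ 0.4787 -0.0486  0.1825] F [ 0.8 -0.9 -0.4] w 0.0856 shift [ 0.0588 -0.0024  0.1574] turn [0.0061 0.0013 0.0039] j [-0.24 -0.08 -0.16  1.48  0.    1.33]
```

View pics/w2.png

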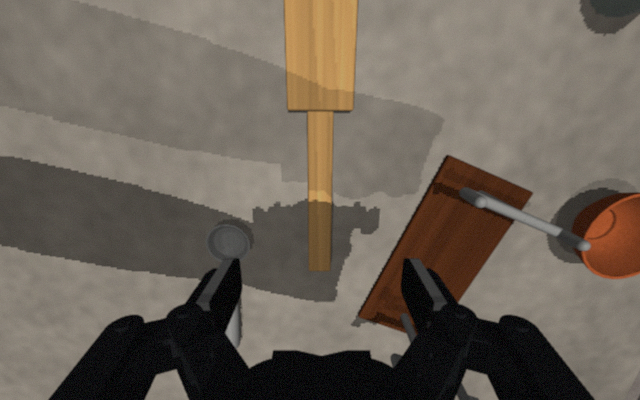

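The paddle lies flat in the open. Its handle end is at (308–331, 271), the blade shoulder is at row 111, and the rest's base corners are at (449,156), (532,193) and (358,320).

```bash
python3 - <<'E'
from h import *
a=np.load("w2.npy");p,q=a[:3],R.from_quat(a[3:])
for u in [(308,271),(331,271),(308,111),(333,111)]: print(wray(u,.02,p,q))
for u in [(287,111),(354,110)]: print(wray(u,.014,p,q))
rest=np.array([0.62365604,-0.14212355,-0.37902341])
for P,u in [((-55,115,8),(449,156)),((55,115,8),(532,193)),((-55,-115,8),(358,319)),((52,90,95),(588,244)),((-52,90,95),(464,193))]:
  print("rest",wray(u,P[2]/1000,p,q),w(rest,P).round(4))
E
```

```text
[ 0.4641 -0.1492  0.02  ]
[ 0.491  -0.1492  0.02  ]
[0.4662 0.0294 0.02  ]
[0.4904 0.0294 0.02  ]
[0.4453 0.0292 0.014 ]
[0.5113 0.0303 0.014 ]
rest [ 0.6148 -0.0159  0.008 ] [[ 0.6151 -0.0149  0.008 ]]
rest [ 0.7135 -0.0569  0.008 ] [[ 0.7173 -0.0556  0.008 ]]
rest [ 0.528  -0.2296  0.008 ] [[ 0.53   -0.2286  0.008 ]]
rest [ 0.703  -0.0746  0.095 ] [[ 0.7053 -0.0778  0.095 ]]
rest [ 0.5909 -0.0299  0.095 ] [[ 0.6086 -0.0393  0.095 ]]
```

```bash
python3 -m crank '[0.03,-0.001,0.05,0,0,0,1,0.0266,0,0.05,0,0,0.004,1,0,0,0.04,0,0,0,1,0,0,0.015,0,0,0,1,0,0,0.003,0,0,0,1,0,0,0,0,0,0,-0.8,0,0,0,0,0,0,-0.8,0,0,0,0,0,0,-0.8]'
python3 -m crank '[0,0,0,0,0,0,-0.8,0,0,0,0,0,0,-0.8,0,0,0,0,0,0,-0.8]'
python3 - <<'E'
from h import *
plan((.477,.008,.2),np.pi/2-.382)
rest=np.array([.622,-.1425,-.382])
# paddle in place; grip point at paddle y=8
for y,z in((8,25),): print(w(rest,(0,y,0)))
E
```

```text
time_s: 6.38
tool_pos: [0.4771, 0.0062, 0.0228]
tool_rot: [0.709, 0.706, 0.001, 0.001]
wrist_force: [0.1, -0.4, -0.5]
width: 0.0321
time_s: 6.75
tool_pos: [0.4773, 0.0062, 0.0228]
tool_rot: [0.709, 0.706, 0.001, 0.001]
wrist_force: [0.3, -0.6, 5.9]
width: 0.0242
t 6.75 p [0.4773 0.0062 0.0228] F [ 0.3 -0.6  5.9] w 0.0242 shift [ 0.0017  0.0002 -0.1772] turn [0.0032 0.     0.3779] j [-0.13 -0.   -0.41  1.16 -0.    1.45]
[[ 0.62498222 -0.13507663  0.        ]]
```

```bash
python3 -m crank '[0,0,-0.015,0,0,0,-0.8,0,0,-0.035,0,0,0,-0.8,0,0,-0.045,0,0,0,-0.8,0,0,-0.05,0,0,0,-0.8,0,0,-0.05,0,0,0.1,-0.8,0,0,-0.045,0,0,0.14,-0.8,0,0,-0.012,0,0,0.138,-0.8,0,0,0,0,0,0,-0.8]'
python3 - <<'E'
from h import *
rest=np.array([.622,-.1425,-.382])
plan(w(rest,(0,7.9,270))[0],np.pi/2-.382,-.111)
E
```

```text
time_s: 7.75
tool_pos: [0.4762, 0.0065, 0.2748]
tool_rot: [0.828, 0.561, 0.001, 0.001]
wrist_force: [-0.2, -0.5, -1.1]
width: 0.0244
t 7.75 p [0.4762 0.0065 0.2748] F [-0.2 -0.5 -1.1] w 0.0244 shift [-0.0763  0.1907  0.0052] turn [ 0.0023 -0.1116  0.0015] j [-0.13 -0.07  0.03  1.67  0.    1.82]
```

```bash
python3 -m crank '[-0.008,0.02,0,0,0,0,-0.8,-0.014,0.035,0,0,0,0,-0.8,-0.018,0.045,0,0,0,0,-0.8,-0.018,0.045,0,0,0,0,-0.8,-0.012,0.03,0,0,0,0,-0.8,-0.006,0.016,0,0,-0.05,0,-0.8,0,0,0,0,-0.061,0,-0.8,0,0,0,0,0,0,-0.8]'
python3 - <<'E'
from h import *
rest=np.array([.622,-.1425,-.382])
plan(w(rest,(0,7.9,102))[0],np.pi/2-.382,-.111)
p,q=tool()
im=camera("wrist");cv2.imwrite("pics/w3.png",im);np.save("w3.npy",np.r_[p,q.as_quat()])
s=camera("scene");t=camera("top")
z=lambda im,x0,y0,w,h,k:cv2.resize(im[y0:y0+h,x0:x0+w],None,fx=k,fy=k,interpolation=cv2.INTER_CUBIC)
cv2.imwrite("pics/c3.png",np.vstack([np.hstack([z(s,210,130,130,130,2.4),z(t,290,110,130,130,2.4)]),cv2.resize(im,(624,390))[:288]]))
E
```

```text
time_s: 8.75
tool_pos: [0.6243, -0.1342, 0.2707]
tool_rot: [0.826, 0.561, -0.047, 0.029]
wrist_force: [-0.1, -1.1, -1.3]
width: 0.0248
t 8.75 p [ 0.6243 -0.1342  0.2707] F [-0.1 -1.1 -1.3] w 0.0248 shift [0.018  0.0018 0.1677] turn [-0.0046 -0.0003  0.0037] j [-0.27  0.4   0.54  1.74 -0.11  1.68]
```

View pics/c3.png

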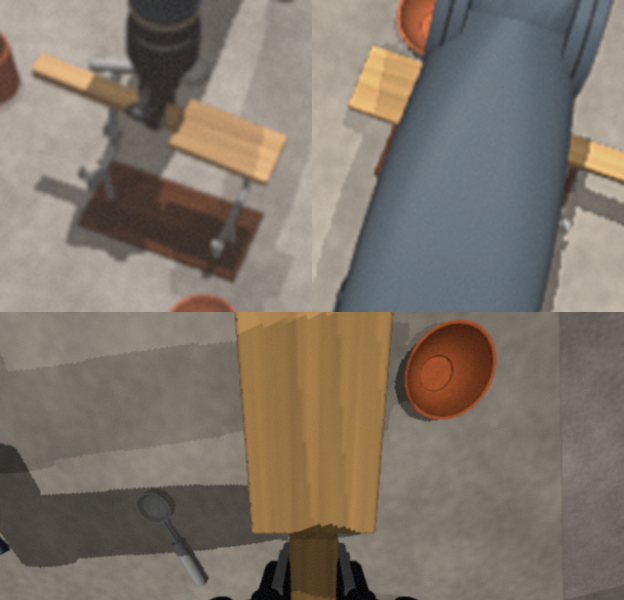

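The paddle hangs over the rest, lined up with it: blade over the low rail, handle over the fork, and keeper standing clear. I'll lower it next.

```bash
python3 -m crank '[0.003,0.0018,0.025,-0.0046,0,0.0037,-0.8,0.0045,0,0.04,0,0,0,-0.8,0.0045,0,0.04,0,0,0,-0.8,0.0028,0,0.025,0,0,0,-0.8,0.0015,0,0.013,0,0,0,-0.8,0,0,0,0,0,0,-0.8]'
python3 - <<'E'
from h import *
rest=np.array([.622,-.1425,-.382])
plan(w(rest,(0,7.9,102))[0],np.pi/2-.382,-.111)
s=camera("scene")
cv2.imwrite("pics/c4.png",cv2.resize(s[130:270,200:350],None,fx=4,fy=4,interpolation=cv2.INTER_CUBIC))
E
```

```text
time_s: 9.65
tool_pos: [0.6263, -0.1358, 0.1286]
tool_rot: [0.828, 0.558, -0.045, 0.032]
wrist_force: [-0.1, -0.3, -0.5]
width: 0.0245
t 9.65 p [ 0.6263 -0.1358  0.1286] F [-0.1 -0.3 -0.5] w 0.0245 shift [ 0.003  -0.0016  0.0264] turn [ 0.0027  0.0001 -0.0035] j [-0.27  0.37  0.23  1.44 -0.11  1.69]
```

View pics/c4.png

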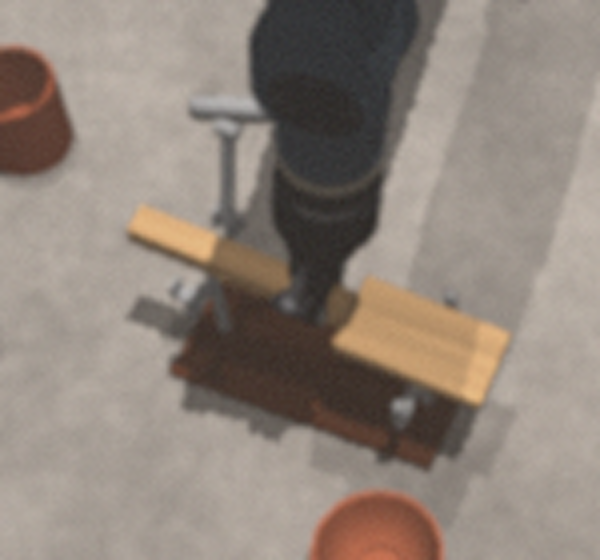

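```bash
python3 - <<'E'
from h import *
rest=np.array([.622,-.1425,-.382])
p,q=tool()
f=lambda P:((proj("scene",P)-[200,130])*4).round(0).tolist()
print("prongs",f(w(rest,[(-52,90,95),(52,90,95),(-35,-90,122),(35,-90,130)])))
def pad(x,y,z,dz=0): return p+q.apply(np.array([y-6.5,x,22.8-z])/1000)-[0,0,dz]
print("pad handle end L/R, blade end L/R, shoulder",f(np.array([pad(-13,-150,20),pad(13,-150,20),pad(-33,150,14),pad(33,150,14),pad(-33,30,14),pad(33,30,14)])))
E
```

```text
prongs [[446.0, 289.0], [394.0, 401.0], [222.0, 216.0], [180.0, 282.0]]
pad handle end L/R, blade end L/R, shoulder [[136.0, 200.0], [120.0, 227.0], [509.0, 330.0], [477.0, 402.0], [363.0, 271.0], [327.0, 341.0]]
```

Measured against the same camera, the rest and the paddle both sit about 1.3 px off their predictions, so they agree with each other. I'll lower to contact.

```bash
python3 -m crank '[0.0015,-0.0016,0.012,0.0027,0,-0.0035,-0.8,0.001,0,0.008,0,0,0,-0.8,0.0005,0,0.004,0,0,0,-0.8,0,0,0,0,0,0,-0.8,0,0,0,0,0,0,-0.8]'
python3 -m crank '[0,0,0.002,0,0,0,-0.8,0,0,0,0,0,0,-0.8]'
python3 - <<'E'
from h import *
rest=np.array([.622,-.1425,-.382])
print(r.sense()["ft_torque"])
plan(w(rest,(0,7.9,102))[0],np.pi/2-.382,-.111)
E
```

```text
time_s: 10.32
tool_pos: [0.626, -0.135, 0.1054]
tool_rot: [0.827, 0.559, -0.045, 0.032]
wrist_force: [0.3, 0.4, -0.9]
width: 0.0245
time_s: 10.58
tool_pos: [0.6258, -0.1352, 0.1032]
tool_rot: [0.827, 0.559, -0.045, 0.032]
wrist_force: [0.2, 0.5, -1.6]
width: 0.0245
[ 0.14343909 -0.00296019 -0.00716541]
t 10.57 p [ 0.6258 -0.1352  0.1032] F [ 0.2  0.5 -1.6] w 0.0245 shift [-0.0002 -0.0008  0.0012] turn [ 0.0019  0.     -0.0002] j [-0.27  0.38  0.19  1.39 -0.11  1.69]
```

```bash
python3 -m crank '[0,0,0.0015,0,0,0,-0.8,0,0,0,0,0,0,-0.8]'
python3 -m crank '[0,0,0.001,0,0,0,-0.8,0,0,0,0,0,0,-0.8]'
python3 -m crank '[0,0,0.001,0,0,0,-0.8,0,0,0,0,0,0,-0.8]'
```

```text
time_s: 10.82
tool_pos: [0.6259, -0.1353, 0.1023]
tool_rot: [0.827, 0.559, -0.045, 0.032]
wrist_force: [-0.1, 0.5, 0.0]
width: 0.0246
time_s: 11.08
tool_pos: [0.6259, -0.1353, 0.1022]
tool_rot: [0.827, 0.559, -0.045, 0.032]
wrist_force: [-1.7, 1.9, 5.8]
width: 0.0243
time_s: 11.32
tool_pos: [0.6259, -0.1353, 0.1022]
tool_rot: [0.827, 0.559, -0.045, 0.033]
wrist_force: [-3.6, 2.3, 8.7]
width: 0.0247
```

```bash
python3 -m crank '[0,0,-0.001,0,0,0,-0.4,0,0,0,0,0,0,-0.2,0,0,0,0,0,0,0.2,0,0,0,0,0,0,0.6,0,0,0,0,0,0,0.6,0,0,0,0,0,0,0.6]'
python3 -m crank '[0,0,-0.02,0,0,0,0.6,0,0,-0.04,0,0,0,0.6,0,0,-0.05,0,0,0,0.6,0,0,-0.05,0,0,0,0.6,0,0,0,0,0,0,0.6]'
python3 - <<'E'
from h import *
plan((.5,-.2,.2),np.pi/2-.382)
s=camera("scene")
p,q=tool();im=camera("wrist");np.save("w5.npy",np.r_[p,q.as_quat()])
cv2.imwrite("pics/c5.png",np.hstack([cv2.resize(s[130:270,200:350],None,fx=2.85,fy=2.85,interpolation=cv2.INTER_CUBIC)[:399],im[:399,:][:, 100:460]]))
E
```

```text
time_s: 12.08
tool_pos: [0.6256, -0.1354, 0.1006]
tool_rot: [0.827, 0.559, -0.045, 0.032]
wrist_force: [0.9, 0.3, 0.4]
width: 0.0683
time_s: 12.7
tool_pos: [0.6344, -0.1191, 0.2664]
tool_rot: [0.827, 0.559, -0.042, 0.036]
wrist_force: [0.8, -0.5, -0.3]
width: 0.0682
t 12.7 p [ 0.6344 -0.1191  0.2664] F [ 0.8 -0.5 -0.3] w 0.0682 shift [-0.1173 -0.0955  0.0784] turn [ 0.0134  0.1095 -0.0002] j [-0.24  0.4   0.54  1.71 -0.11  1.71]
```

View pics/c5.png

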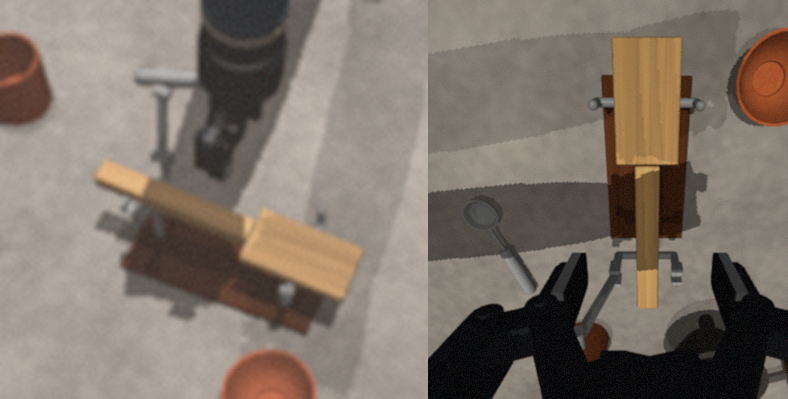

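The paddle lies on both rails, handle in the fork, and the keeper still leans open beside the -x prong. I'll close the gripper and go behind the keeper.

```bash
python3 -m crank '[0,0,0,0.0134,0.11,0,0,0,0,0,0,0,0,-1,0,0,0,0,0,0,-1]'
python3 - <<'E'
from h import *
rest=np.array([.622,-.1425,-.382])
plan(w(rest,(-118,-90,265))[0],np.pi/2-.382)
a=np.load("w5.npy");p,q=a[:3],R.from_quat(a[3:])
c,s=np.cos(rest[2]),np.sin(rest[2])
def rf(P): d=P[:2]-rest[:2]; return (np.r_[c*d[0]+s*d[1],-s*d[0]+c*d[1],P[2]]*1000).round(1)
print("blade end",[rf(wray(u,.077,p,q)) for u in((712-428+100-0,38),(681-428+100,38),(612-428+100,38))])
print("handle end",[rf(wray(u,.117,p,q)) for u in((637-328,307),(658-328,307))])
print("low rail",[rf(wray(u,.095,p,q)) for u in((593-328,103),(700-328,104))])
print("fork",[rf(wray(u,.126,p,q)) for u in((615-328,283),(677-328,280))])
E
```

```text
time_s: 13.18
tool_pos: [0.6313, -0.1188, 0.258]
tool_rot: [0.829, 0.56, -0.005, -0.005]
wrist_force: [0.4, -1.1, 0.5]
width: 0.0137
t 13.18 p [ 0.6313 -0.1188  0.258 ] F [ 0.4 -1.1  0.5] w 0.0137 shift [-0.1156 -0.1178 -0.005 ] turn [-0.0142  0.0024 -0.0012] j [-0.29  0.39  0.51  1.71 -0.    1.66]
blade end [array([ 61.1, 148.3,  77. ]), array([ 32.5, 148.3,  77. ]), array([-31.1, 148.3,  77. ])]
handle end [array([ -12.5, -143.8,  117. ]), array([  13.6, -144. ,  117. ])]
low rail [array([-50.2,  93.4,  95. ]), array([51.3, 92.4, 95. ])]
fork [array([-36.3, -97.7, 126. ]), array([ 34.1, -93.8, 126. ])]
```

```bash
python3 -m crank '[-0.016,-0.018,-0.005,-0.0142,0,0,-1,-0.033,-0.033,0,0,0,0,-1,-0.033,-0.033,0,0,0,0,-1,-0.022,-0.022,0,0,0,0,-1,-0.0116,-0.0118,0,0,0,0,-1,0,0,0.03,0,0,0,-1,0,0,0.035,0,0,0,-1,0,0,0,0,0,0,-1]'
python3 - <<'E'
from h import *
rest=np.array([.622,-.1425,-.382])
plan(w(rest,(-53,-90,199))[0],np.pi/2-.382)
s=camera("scene");t=camera("top");im=camera("wrist")
cv2.imwrite("pics/c6.png",np.hstack([cv2.resize(s[120:250,190:320],None,fx=3.07,fy=3.07,interpolation=cv2.INTER_CUBIC)[:399],im[:399,140:500]]))
E
```

```text
time_s: 14.18
tool_pos: [0.4779, -0.1807, 0.196]
tool_rot: [0.828, 0.56, -0.001, -0.002]
wrist_force: [-0.5, 1.2, 0.7]
width: -0.0002
t 14.18 p [ 0.4779 -0.1807  0.196 ] F [-0.5  1.2  0.7] w -0.0002 shift [-0.0009  0.0664 -0.0033] turn [-0.0049  0.0002  0.0001] j [-0.49  0.01 -0.05  1.52 -0.    1.46]
```

View pics/c6.png

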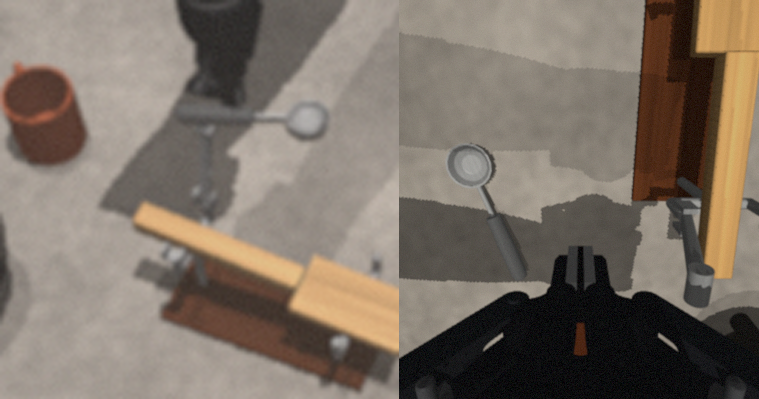

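The closed fingers, at (580,265), are behind the keeper. Its round tip shows at (698,285), so I'll check that they line up.

```bash
python3 - <<'E'
from h import *
rest=np.array([.622,-.1425,-.382]);p,q=tool()
c,s=np.cos(rest[2]),np.sin(rest[2])
def rf(P): d=P[:2]-rest[:2]; return (np.r_[c*d[0]+s*d[1],-s*d[0]+c*d[1],P[2]]*1000).round(1)
print(rf(wray((439,285),.205,p,q)),rf(wray((425,207),.122,p,q)),"tcp",rf(p),"fingertip edges",[rf(wray(u,.178,p,q)) for u in((568-259,247),(593-259,247))])
E
```

```text
[-57.6 -91.3 205. ] [-36.7 -80.1 122. ] tcp [-116.3  -89.6  201.2] fingertip edges [array([-123.8,  -84.1,  178. ]), array([-109.2,  -84.2,  178. ])]
```

```bash
python3 -m crank '[0,0.015,0,0,0,0,-1,0,0.018,0,0,0,0,-1,0,0.015,0,0,0,0,-1,0,0.012,0.002,0,0,0,-1,0,0.01,0.002,0,0,0,-1,0,0.011,0.001,0,0,0,-1,0,0.0096,0.0014,0,0,0,-1,0,0,0,0,0,0,-1]'
python3 -m crank '[0,0.01,0.004,0,0,0,-1,0,0.0095,0.0066,0,0,0,-1,0,0.007,0.008,0,0,0,-1,0,0.0069,0.0095,0,0,0,-1,0,0.0041,0.0105,0,0,0,-1,0,0,0,0,0,0,-1]'
python3 - <<'E'
from h import *
rest=np.array([.622,-.1425,-.382])
plan(w(rest,(13.5,-90,145))[0],np.pi/2-.382)
s=camera("scene");im=camera("wrist")
cv2.imwrite("pics/c7.png",np.hstack([cv2.resize(s[120:250,190:320],None,fx=3.07,fy=3.07,interpolation=cv2.INTER_CUBIC)[:399],im[:399,140:500]]))
E
```

```text
time_s: 15.32
tool_pos: [0.5644, -0.2163, 0.1931]
tool_rot: [0.829, 0.56, 0.0, 0.001]
wrist_force: [1.1, 0.7, -0.0]
width: -0.0
time_s: 16.08
tool_pos: [0.598, -0.2298, 0.153]
tool_rot: [0.829, 0.56, -0.0, 0.0]
wrist_force: [-0.3, 0.4, -0.6]
width: -0.0
t 16.07 p [ 0.598  -0.2298  0.153 ] F [-0.3  0.4 -0.6] w -0.0 shift [-0.      0.0032  0.008 ] turn [-0.0004  0.0007 -0.0007] j [-0.47  0.35  0.26  1.48 -0.    1.48]
```

View pics/c7.png

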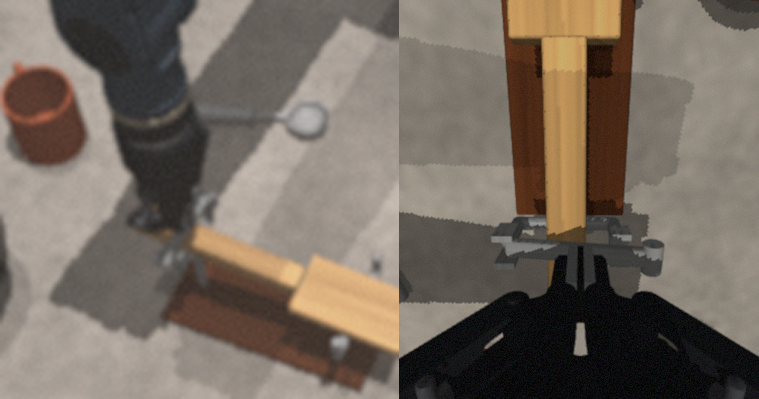

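The keeper bar is now across the handle under the fingertips at (580,240), with its tip at (650,255). I'll press it home.

```bash
python3 -m crank '[0,0.002,0.004,0,0,0,-1,0,0.0012,0.004,0,0,0,-1,0,0,0,0,0,0,-1]'
python3 -m crank '[0,0,0.002,0,0,0,-1,0,0,0,0,0,0,-1]'
python3 -m crank '[0,0,0.0015,0,0,0,-1,0,0,0,0,0,0,-1]'
```

```text
time_s: 16.55
tool_pos: [0.6016, -0.2313, 0.1467]
tool_rot: [0.829, 0.56, 0.0, 0.001]
wrist_force: [0.4, 0.2, 0.1]
width: -0.0
time_s: 16.8
tool_pos: [0.6016, -0.2314, 0.145]
tool_rot: [0.829, 0.56, 0.0, 0.001]
wrist_force: [-0.4, 0.3, 0.2]
width: -0.0001
time_s: 17.05
tool_pos: [0.6017, -0.2314, 0.1448]
tool_rot: [0.829, 0.56, 0.001, 0.002]
wrist_force: [-1.9, 1.1, 5.0]
width: 0.0001
```

```bash
python3 -m crank '[0,0,0.002,0,0,0,-1,0,0,0,0,0,0,-1,0,0,0,0,0,0,-1]'
python3 -m crank '[0,0,-0.01,0,0,0,-1,0,0,-0.03,0,0,0,-1,0,0,-0.05,0,0,0,-1,-0.03,0,-0.05,0,0,0,-1,-0.05,0,-0.01,0,0,0,-1,0,0,0,0,0,0,-1]'
python3 - <<'E'
from h import *
plan((.6,-.23,.145),np.pi/2-.382)
s=camera("scene");im=camera("wrist")
p,q=tool();np.save("w8.npy",np.r_[p,q.as_quat()])
cv2.imwrite("pics/c8.png",np.hstack([cv2.resize(s[120:250,190:320],None,fx=3.07,fy=3.07,interpolation=cv2.INTER_CUBIC)[:399],cv2.resize(im[40:240,220:420],(399,399),interpolation=cv2.INTER_CUBIC)]))
E
```

```text
time_s: 17.42
tool_pos: [0.6018, -0.2314, 0.1446]
tool_rot: [0.829, 0.56, 0.001, 0.002]
wrist_force: [-4.7, 2.5, 9.9]
width: -0.0
time_s: 18.18
tool_pos: [0.5709, -0.309, 0.2931]
tool_rot: [0.83, 0.558, 0.0, 0.003]
wrist_force: [0.1, -0.7, 0.0]
width: 0.0001
t 18.18 p [ 0.5709 -0.309   0.2931] F [ 0.1 -0.7  0. ] w 0.0001 shift [ 0.0845 -0.0037  0.1478] turn [ 0.0059  0.0029 -0.0053] j [-0.6   0.41  0.61  1.77 -0.    1.36]
```

View pics/c8.png

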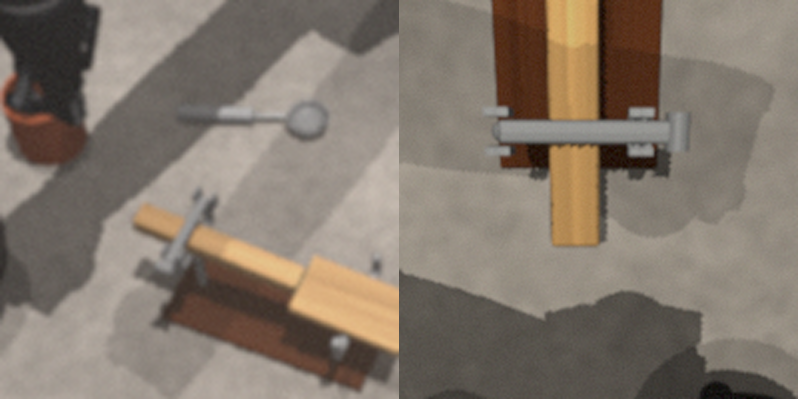

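The keeper lies level across the handle, seated between the catch's tabs near (640,132). The paddle is still centred and the robot is clear, so I'll hand in.

```bash
python3 -c "
from h import *
print(r.finish_job(), r.sense()['time_s'])"
```

```text
the job is handed in; nothing more can be done
the job is handed in; nothing more can be done
```

I finished the job and handed it in at about 18.3 s of the 72 s allowed. The hand-in reports no verdict.

- **What I did:** I drew the paddle out by its handle, laid it flat clear of the riser and let go. I took it again about 6 mm from its middle and lowered it at the rest's slope until both rails held it. Then I swung the keeper over the handle with the closed fingers.
- **Paddle:** The wrist picture taken after release put the ends at about +148 and -144 mm along the rest, so it sits centred to about 2 mm. That measurement shows 292 mm for a 300 mm paddle, so it is only good to a few millimetres.
- **Keeper:** I pressed it down to a hard stop at about 10 N, with the fingertips at 125.6 mm; a closed bar's top should be at 126 mm. The last picture shows it lying in the catch, and I have no direct joint reading to confirm it.
- **Everything else:** The highest wrist force I read was about 11 N, at the ends of moves only. Nothing else looked moved in the pictures. I did not take a full picture of the whole table at the end, so the items away from the rest were not rechecked.
- **Mistake and disagreement:** One early move in free air went the wrong way, because I had a shift direction wrong. I corrected it before touching anything. The camera views disagreed by up to about 4 mm on the rest and 6 mm on the handle, within the fit clearances.

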